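# Put the spice rack back in order

### The job

Put the spice rack back in order around the red-capped jar, which stays in its recess: the salt shaker stands in the black-capped jar's place at the other end of the back step, so bring it down to the front step, directly in front of the red-capped jar. The black-capped jar goes into the recess at that other end of the back step, the gold-capped jar between it and the red-capped jar, and the wooden pepper mill on the front step directly in front of the black-capped jar. Each must stand upright on the floor of its recess, set down gently rather than dropped; knock nothing over and leave the tin, the mug and the tea box where they are.

Things in the scene. Friction and masses are not known exactly. Their poses are not given: they have to be found in the camera images.
- rack: pale oak two-step spice rack, dark side cheeks, 182 (x) x 282 (y) mm, fixed. Origin under its centre, on the worktop; x to its back (away from the robot), y left, z up; turned up to 0.2 rad. Round recesses 74 mm across, 12 mm deep, at y = +84, 0, -84 mm on each step: front step x = -44, floor z = 14 mm; back step x = +44, floor z = 56 mm. Nothing stands above the steps (tops z = 26 and 68 mm)
- red_jar: upright round spice jar, 45 mm across, 103 mm tall, 0.11 kg, bright red cap, dark blue label; the cap (44 mm across) is its top 20 mm. Origin: centre of the underside, z up. It starts in an end recess of the rack's back step (left or right) and stays there
- salt: salt shaker, clear glass with white salt and a grey dome top, upright, 90 mm tall, 0.1 kg. Glass body up to 44 mm across and 66 mm high, dome 34 mm across. Origin: centre of the underside, z up. Starts in the other end recess of the rack's back step
- black_jar: upright round spice jar, 46 mm across, 100 mm tall, 0.11 kg, black cap, green label; the cap (44 mm across) is its top 20 mm. Origin: centre of the underside, z up. It starts on the worktop
- gold_jar: upright round spice jar, 46 mm across, 98 mm tall, 0.11 kg, gold-yellow cap, blue and white label; the cap (46 mm across) is its top 20 mm. Origin: centre of the underside, z up. It starts on the worktop
- pepper_mill: turned wooden pepper mill, upright, 170 mm tall, 0.18 kg, foot 58 mm across, waist above it, ball-shaped head 49 mm across from 123 to 159 mm up (widest at about 140 mm; it does not turn), small metal knob on top. Origin: centre of the underside, z up. Starts on the worktop
- tin: bystander: food tin with a red and yellow label, 75 mm diameter, 110 mm tall, standing on the worktop among the jars. Origin at the centre of its underside. Not to be moved
- mug: bystander: white mug with a green band, 89 mm across, 104 mm tall, right of the rack; with its handle (to its own -y) it reaches 60 mm from its origin, which is at the middle of its underside. Not to be moved
- tea_box: bystander: black carton of tea, 73 x 144 x 67 mm high, lying on the worktop behind and left of the rack. Origin at the centre of its underside. Not to be moved
Not all that is in view belongs to the job. What is shaped like the black_jar but orange or turquoise is not meant.

How it is judged (in metres and radians):
At the end, for the whole second after the job is handed in: Back step: gold between red (within 25 mm of its start) and black at the other end; front step: salt before red, mill before black. Each within 17 mm of its recess centre along the rack's axes, within 5 mm of the floor height, upright within 0.15 rad, at rest ((((x of red_jar in the frame of rack between 0.027 and 0.061 m and y of red_jar in the frame of rack between 0.067 and 0.101 m and z of red_jar in the frame of rack between 0.052 and 0.061 m) and (x of gold_jar in the frame of rack between 0.027 and 0.061 m and y of gold_jar in the frame of rack between -0.017 and 0.017 m and z of gold_jar in the frame of rack between 0.052 and 0.061 m) and (x of black_jar in the frame of rack between 0.027 and 0.061 m and y of black_jar in the frame of rack between -0.101 and -0.067 m and z of black_jar in the frame of rack between 0.052 and 0.061 m) and (x of salt in the frame of rack between -0.061 and -0.027 m and y of salt in the frame of rack between 0.067 and 0.101 m and z of salt in the frame of rack between 0.01 and 0.019 m) and (x of pepper_mill in the frame of rack between -0.061 and -0.027 m and y of pepper_mill in the frame of rack between -0.101 and -0.067 m and z of pepper_mill in the frame of rack between 0.01 and 0.019 m)) or ((x of red_jar in the frame of rack between 0.027 and 0.061 m and y of red_jar in the frame of rack between -0.101 and -0.067 m and z of red_jar in the frame of rack between 0.052 and 0.061 m) and (x of gold_jar in the frame of rack between 0.027 and 0.061 m and y of gold_jar in the frame of rack between -0.017 and 0.017 m and z of gold_jar in the frame of rack between 0.052 and 0.061 m) and (x of black_jar in the frame of rack between 0.027 and 0.061 m and y of black_jar in the frame of rack between 0.067 and 0.101 m and z of black_jar in the frame of rack between 0.052 and 0.061 m) and (x of salt in the frame of rack between -0.061 and -0.027 m and y of salt in the frame of rack between -0.101 and -0.067 m and z of salt in the frame of rack between 0.01 and 0.019 m) and (x of pepper_mill in the frame of rack between -0.061 and -0.027 m and y of pepper_mill in the frame of rack between 0.067 and 0.101 m and z of pepper_mill in the frame of rack between 0.01 and 0.019 m))) and distance of red_jar from where it was at the start of the episode below 0.025 m and angle between each of red_jar, gold_jar, black_jar, salt, pepper_mill's own z axis and vertical below 0.15 rad and linear speed of each of red_jar, gold_jar, black_jar, salt, pepper_mill below 0.02 m/s); the robot touches nothing.
It fails at once if a jar, the shaker or the mill is knocked over (leans more than 1 rad) (angle between any of red_jar, gold_jar, black_jar, salt, pepper_mill's own z axis and vertical above 1 rad).
It fails at once if a jar, the shaker or the mill is dropped or flung (moves faster than 0.6 m/s while no finger touches it) ((linear speed of red_jar above 0.6 m/s and contact force between red_jar and the fingers below 0.01 N) or (linear speed of gold_jar above 0.6 m/s and contact force between gold_jar and the fingers below 0.01 N) or (linear speed of black_jar above 0.6 m/s and contact force between black_jar and the fingers below 0.01 N) or (linear speed of salt above 0.6 m/s and contact force between salt and the fingers below 0.01 N) or (linear speed of pepper_mill above 0.6 m/s and contact force between pepper_mill and the fingers below 0.01 N)).
It fails at once if the red-capped jar leaves its place (more than 30 mm) (distance of red_jar from where it was at the start of the episode above 0.03 m).
It fails at once if the tin, the mug or the tea box is disturbed (moved more than 30 mm) (distance of any of tin, mug, tea_box from where it was at the start of the episode above 0.03 m).
It also fails if it takes over 104 s, if anything falls off the work surface, if the arm or the gripper's body presses on something with over 40 N, if the wrist force passes 120 N, or if a joint passes its speed limit or range.

### The arm

A 6-joint arm with a two-finger parallel gripper is mounted at the origin on a cart in front of the work surface, level with it; the furniture and walls round the work are solid. World frame = base frame: x ahead of the robot, y to its left, z up, the work surface at z = 0. Lengths are in m, angles in degrees, forces in N, time in s.
With the tool pointing down it reaches from about 0.4 to 0.825 m from the base axis. Payload 7 kg.
Tool frame: the origin (TCP) lies on the centre line of the jaws, within the pads' length; the fingertips stand 19 mm ahead of it and the grasp point (between the pads) is the TCP; z points along the fingers, y is the line along which they close (so a half turn about z gives the same grasp; the last joint's range is limited). The gripper opens to 88 mm and grips with 3 to 60 N. Pads are 19 mm wide; open, the fingers measure 130 mm over their backs; the gripper's body (78 mm by 193 mm) begins 47 mm behind the grasp point.
Start: joints at [86.58, 20.546, 0.682, 0, -70.136, -16.507], TCP at [0.23, 0.635, 0.246] pointing down, gripper open.
Joint ranges: [-176.03, 176.03], [-82.01, 121.73], [-58.28, 71.71], [-173.87, 95.51], [-174.79, -0.11], [-173.66, 173.66]. Speed limits (degrees/s): [136.94, 136.94, 172.46, 180, 180, 180].

### API

Orientations are given as [roll, pitch, yaw] about the fixed x, y, z axes, in that order (R = Rz(yaw) Ry(pitch) Rx(roll)).
In Python, from plant import * gives the robot as it stands. The module is installed in compiled form; this text tells all that it offers.
- The arm moves only by the tool play_rows, never from a script. Its argument "deltas" is a list of rows, each a list of 6 numbers: the shift along the world's x, y, z scaled (see below), then the turn, a rotation vector about the world's x, y, z scaled (see below). A call has 1 to 10 rows; each row shifts and turns the commanded pose from where the row before left it; what a row does not reach is not made up. The controller multiplies each number of a shift by 800 mm and each number of a turn by 180 degrees. A row lasts 1/10 s, in which the tool goes at most 50 mm and 8.59 degrees, less where a joint would pass 70% of its speed; a pose out of reach is approached as far as the arm can. A call with a number of a shift or a turn outside -1 to 1 is refused whole. A call with a gripper value outside its range is refused whole. "gripper" is the gripper command: -1 is shut, 1 is fully open, values between are in proportion, set as the call begins (left out, the last holds). The fingers move at their own pace and stop on an object; the grip force is fixed at half the most. Time passes only in rows, so rows that do not move let the fingers close. It gives the time, the measured TCP pose, the force, the opening and the grip force at its end, in the units of the state.
- get_obs(): the state, without advancing time (a new reading comes with each control period).
- snapshot(name): name is "scene" or "top"; returns (picture, depth): 400x640x3 uint8, blue, green, red; 400x640 float32, m along the optical axis (not along the pixel's ray), 0 where there is no reading.
- camera_model(name): a dict with "fx", "fy", "cx", "cy" (pixels), "world_to_cam" (4x4, takes a point from world to camera coordinates). Camera axes: x right, y down, z forward; pixel columns grow to the right and rows downward; lengths in m; the calibration is good to about 2 mm. A picture is of the moment at which its call begins. camera_model takes no time and is no camera call.
- close_job(): hands the job in; it is judged then, once.
The state is a dict: "clock": time; "joint_pos": joint angles; "qvel": joint speeds; "tau": joint torques, N m; "tool_pos": TCP position; "orientation": TCP orientation; "force": force on the tool from outside, world axes, zero at the start; "moment": the same for the moment, N m; "opening": finger opening in m; "gripper_force": force on a finger pad.
Only numpy, scipy, OpenCV 4.12 (cv2) and the standard library are available. Lean on these libraries where they do the work, as an engineer would, in place of code of your own. Each camera call takes 0.05 s, during which the arm holds its last target. There are 200 camera calls.

## Working session

There is one attempt and no reset: what is moved stays moved. The work goes in short steps, Python scripts to look and compute and a tool call to move; the robot and the scene stay as the last step left them, time stands still between calls to the robot, and variables do not carry over. Pictures are saved under pics/ and viewed, at most 14 in all, crops included, and the job is handed in when it is done.

Besides the shell and the picture viewer there is one more tool, called after "Emit:" as name([rows], argument=value, ...), one row to a line, values as JSON. play_rows: Moves the arm, as the interface text tells. Its arguments: {"type":"object","properties":{"deltas":{"type":"array","items":{"type":"array","items":{"type":"number","minimum":-1,"maximum":1}}},"gripper":{"type":"number"}},"required":["deltas"]}

```bash
mkdir -p pics; cat > h.py <<'E'
from plant import *
import numpy as np, cv2
def snap(n):
    p,d=snapshot(n); return np.array(p),np.array(d),camera_model(n)
def pts(d,m):
    "world points of every pixel"
    v,u=np.indices(d.shape); c=np.stack([(u-m['cx'])/m['fx']*d,(v-m['cy'])/m['fy']*d,d],-1)
    T=np.linalg.inv(np.array(m['world_to_cam'])); return c@T[:3,:3].T+T[:3,3]
E
python3 - <<'E'
from h import *
for n in("scene","top"):
    p,d,m=snap(n); cv2.imwrite(f"pics/{n}0.png",p); np.savez(f"{n}0.npz",p=p,d=d)
    print(n,m['fx'],np.linalg.inv(np.array(m['world_to_cam'])).round(3).tolist())
print(get_obs())
E
```

```text
scene 363.0813843962315 [[0.884, -0.266, 0.384, 0.12], [-0.467, -0.543, 0.698, -0.595], [0.022, -0.797, -0.604, 0.63], [0.0, 0.0, 0.0, 1.0]]
top 432.9924410699946 [[0.019, -0.983, 0.182, 0.267], [-1.0, -0.017, 0.012, 0.061], [-0.009, -0.183, -0.983, 1.344], [0.0, 0.0, 0.0, 1.0]]
{'clock': 0.1, 'joint_pos': array([ 8.65786652e+01,  2.05894877e+01,  6.38160526e-01, -1.78886392e-02,
       -7.01354553e+01, -1.65052098e+01]), 'qvel': array([-0.06362215, -0.01243667, -0.04168943,  0.03838405, -0.13310773,
        0.05000949]), 'tau': array([-1.31712888e-03, -5.84164810e+01,  2.93750006e+01,  7.01553270e+00,
        1.01078750e-02, -5.72300632e-05]), 'tool_pos': array([0.22995127, 0.63418368, 0.24468498]), 'orientation': array([ 1.79912015e+02, -8.53323011e-03, -1.99326293e+01]), 'force': array([-0.64120569,  0.51715534, -0.46230014]), 'moment': array([-0.02239244,  0.01903869,  0.02881735]), 'gripper_force': 0.0, 'opening': 0.08748960398702967}
```

View pics/scene0.png

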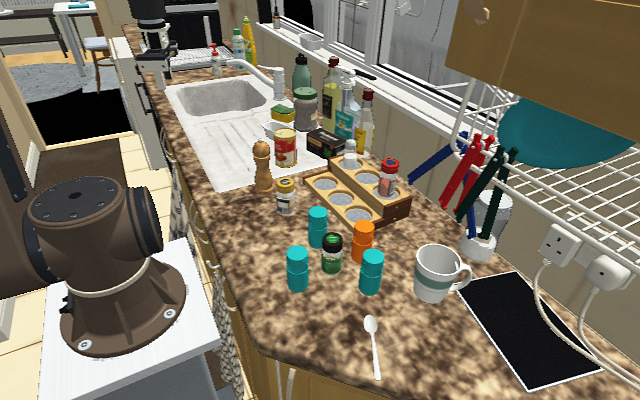

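View pics/top0.png

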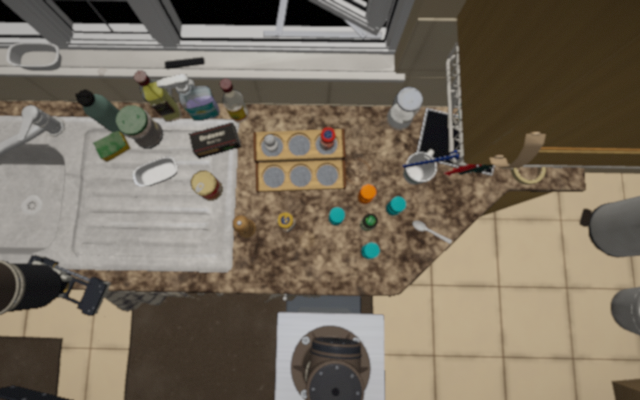

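The top view shows the black cap at (371,220), turquoise look-alikes at (337,215), (397,204) and (371,250), and an orange one at (368,193). The gold cap is at (285,219), with the tin lid at (205,184) as a possible confusion. The mill is at (243,224), the salt at (271,143) left of centre on the back step, and the red cap at (328,137) on the right end. I'll measure these and check them in one crop.

```bash
python3 - <<'E'
from h import *
z=np.load("top0.npz"); p,d=z['p'],z['d']; m=camera_model("top"); P=pts(d,m)
for n,(u,v) in dict(black=(371,220),gold=(285,219),mill=(243,224),salt=(271,141),red=(328,137),tin=(205,184),mug=(420,167),teaA=(337,215),teaB=(397,204),orange=(368,193),tea3=(371,250)).items():
    w=P[v-22:v+23,u-22:u+23].reshape(-1,3); c=P[v,u]
    s=w[np.hypot(*(w[:,:2]-c[:2]).T)<.05]; zt=np.percentile(s[:,2],99); t=s[s[:,2]>zt-.008]
    print(n,c.round(3),'top',zt.round(3),((t.min(0)+t.max(0))/2).round(3),(np.ptp(t,axis=0)).round(3),len(t))
R=P[120:200,240:360].reshape(-1,3)
for lo,hi in((.060,.075),(.020,.032)):
    q=R[(R[:,2]>lo)&(R[:,2]<hi)]; print(lo,len(q),cv2.minAreaRect((q[:,:2]*1000).astype(np.float32)),q.mean(0).round(3))
t=P[118:162,185:243]; 
s=np.load("scene0.npz")['p'][130:300,235:440]; a=cv2.resize(s,None,fx=3,fy=3)
b=cv2.resize(p[110:265,185:425],None,fx=2.5,fy=2.5)
cv2.imwrite("pics/crop1.png",cv2.resize(b,(600,388)))
cv2.imwrite("pics/crop0.png",a)
E
```

```text
black [ 0.423 -0.107  0.1  ] top 0.104 [ 0.423 -0.105  0.102] [0.041 0.041 0.011] 172
gold [0.422 0.141 0.096] top 0.102 [0.42  0.142 0.1  ] [0.044 0.043 0.011] 174
mill [0.399 0.253 0.155] top 0.167 [0.403 0.263 0.166] [0.022 0.023 0.014] 32
salt [0.642 0.185 0.144] top 0.146 [0.647 0.191 0.145] [0.028 0.029 0.011] 76
red [0.652 0.021 0.157] top 0.162 [0.66  0.024 0.16 ] [0.043 0.04  0.01 ] 170
tin [0.519 0.377 0.11 ] top 0.113 [0.525 0.385 0.11 ] [0.073 0.074 0.01 ] 421
mug [ 0.604 -0.274  0.017] top 0.105 [ 0.592 -0.262  0.102] [0.073 0.071 0.009] 67
teaA [ 0.436 -0.009  0.099] top 0.104 [ 0.439 -0.008  0.1  ] [0.042 0.044 0.009] 174
teaB [ 0.471 -0.183  0.102] top 0.104 [ 0.473 -0.186  0.102] [0.044 0.041 0.012] 162
orange [ 0.502 -0.099  0.1  ] top 0.104 [ 0.508 -0.098  0.102] [0.043 0.044 0.013] 170
tea3 [ 0.337 -0.107  0.1  ] top 0.104 [ 0.339 -0.108  0.102] [0.043 0.043 0.012] 179
0.06 1409 ((601.0863037109375, 86.59693145751953), (207.23748779296875, 317.80426025390625), 2.9975016117095947) [0.655 0.11  0.067]
0.02 1286 ((580.0848388671875, 127.54693603515625), (440.5675048828125, 196.29107666015625), 69.17259216308594) [0.572 0.103 0.026]
```

View pics/crop0.png

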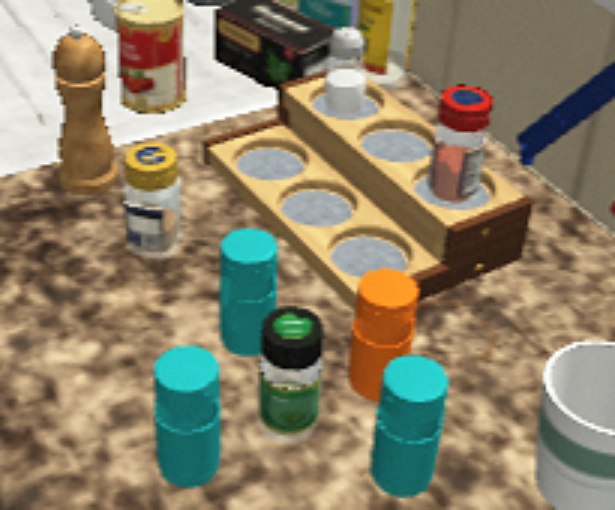

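View pics/crop1.png

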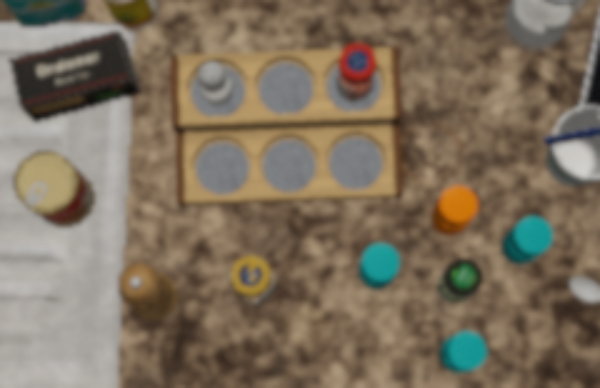

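The choices hold up: the black cap with the green label, the gold cap with the blue/white label, the wooden mill, and the salt at the rack's left end (+y) with red at the right. Next I need the recess centres. I'll cast the grey floors onto the plane midway between rim and floor.

```bash
python3 - <<'E'
from h import *
z=np.load("top0.npz"); p,d=z['p'],z['d']; m=camera_model("top"); T=np.linalg.inv(np.array(m['world_to_cam']))
h=cv2.cvtColor(p,cv2.COLOR_BGR2HSV); M=((h[...,1]<70)&(h[...,2]>70)).astype(np.uint8); 
M[:125]=0;M[192:]=0;M[:,:255]=0;M[:,345:]=0
def cast(u,v,zz):
    r=T[:3,:3]@[(u-m['cx'])/m['fx'],(v-m['cy'])/m['fy'],1]; return (T[:3,3]+r*(zz-T[2,3])/r[2])[:2]
C=[]
for c in cv2.findContours(M,cv2.RETR_EXTERNAL,cv2.CHAIN_APPROX_NONE)[0]:
    if len(c)<30: continue
    (u,v),r,_=cv2.fitEllipse(c); zz=.020 if v>160 else .062
    w=cast(u,v,zz); print((round(u,1),round(v,1)),np.round(r,1),w.round(4)); C.append((w,v>160))
E
```

```text
(273.5, 176.8) [20.3 21. ] [0.5641 0.186 ]
(300.2, 175.8) [20.5 20.9] [0.5687 0.1025]
(326.9, 174.8) [20.5 20.9] [0.5734 0.0188]
(326.0, 144.6) [18.3 20.5] [0.6589 0.024 ]
(298.8, 144.9) [20.4 21.3] [0.6563 0.1074]
(271.5, 145.3) [21.  21.9] [0.6536 0.1916]
```

The spacing and step distance match (84 and 88 mm). The rack centre is (0.6125, 0.105), turned about 3.1°. Salt comes first.

Emit:
play_rows([
  [0.0373,-0.0396,-0.002,0,0,0.0091],
  [0.0373,-0.0396,-0.002,0,0,0.0091],
  [0.0373,-0.0396,-0.002,0,0,0.0091],
  [0.0373,-0.0396,-0.002,0,0,0.0091],
  [0.0373,-0.0396,-0.002,0,0,0.0091],
  [0.0373,-0.0396,-0.002,0,0,0.0091],
  [0.0373,-0.0396,-0.002,0,0,0.0091],
  [0.0373,-0.0396,-0.002,0,0,0.0091],
  [0.0373,-0.0396,-0.002,0,0,0.0091],
  [0.0373,-0.0396,-0.002,0,0,0.0091],
], gripper=1)

```text
clock: 1.1
tool_pos: [0.5293, 0.3162, 0.2292]
orientation: [180.0, 0.0, -3.5]
force: [0.5, 0.7, -0.0]
opening: 0.0881
gripper_force: 0.0
```

Emit:
play_rows([
  [0.0373,-0.0396,-0.002,0,0,0.0091],
  [0.0373,-0.0396,-0.002,0,0,0.0091],
  [0.0373,-0.0396,-0.002,0,0,0.0091],
  [0.0373,-0.0396,-0.002,0,0,0.0091],
  [0,0,0,0,0,0],
  [0,0,0,0,0,0],
  [0,0,0,0,0,0],
])

```text
clock: 1.8
tool_pos: [0.6474, 0.1913, 0.2228]
orientation: [180.0, 0.0, 3.0]
force: [-0.7, 0.1, 0.0]
opening: 0.0875
gripper_force: 0.0
```

Emit:
play_rows([
  [0,0,-0.03,0,0,0],
  [0,0,-0.03,0,0,0],
  [0,0,-0.03,0,0,0],
  [0,0,-0.03,0,0,0],
  [0,0,-0.022,0,0,0],
  [0,0,0,0,0,0],
  [0,0,0,0,0,0],
])

```text
clock: 2.5
tool_pos: [0.6476, 0.192, 0.1102]
orientation: [180.0, -0.0, 3.1]
force: [0.2, 0.3, 0.9]
opening: 0.0877
gripper_force: 0.0
```

```bash
python3 - <<'E'
from h import *
p,d,m=snap("scene"); cv2.imwrite("pics/s1.png",cv2.resize(p[60:260,230:480],None,fx=3,fy=3))
E
```

```text
(no output)
```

View pics/s1.png

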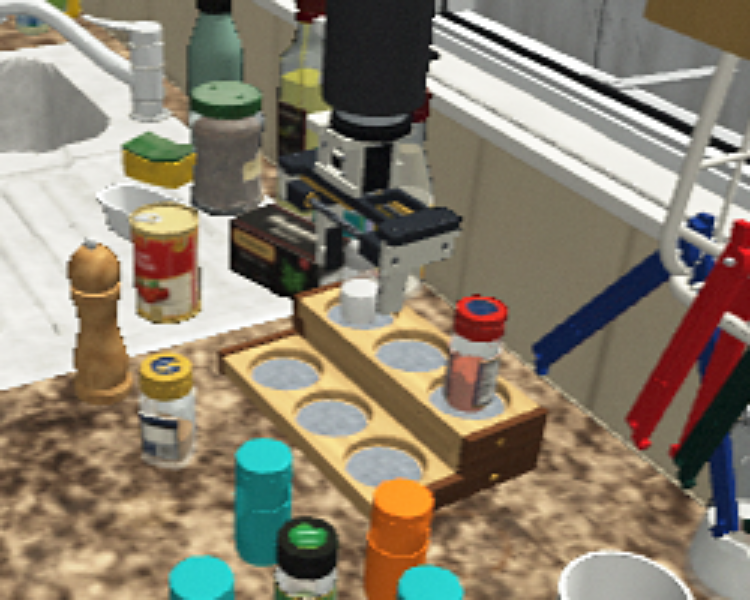

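The fingers straddle the shaker at about (360,300) in the crop, so I'll close.

Emit:
play_rows([
  [0,0,0,0,0,0],
  [0,0,0,0,0,0],
  [0,0,0,0,0,0],
  [0,0,0,0,0,0],
  [0,0,0,0,0,0],
  [0,0,0,0,0,0],
  [0,0,0,0,0,0],
  [0,0,0,0,0,0],
], gripper=-1)

```text
clock: 3.35
tool_pos: [0.6478, 0.1908, 0.1096]
orientation: [180.0, 0.0, 3.0]
force: [-0.3, -0.9, 2.4]
opening: 0.0388
gripper_force: 29.8
```

Emit:
play_rows([
  [0,0,0.01,0,0,0],
  [0,0,0.02,0,0,0],
  [0,0,0.025,0,0,0],
  [0,0,0.025,0,0,0],
  [-0.0156,-0.0359,0,0,0,0],
  [-0.0156,-0.0359,0,0,0,0],
  [-0.0156,-0.0359,0,0,0,0],
  [-0.0156,-0.0359,0,0,0,0],
  [-0.0156,-0.0359,0,0,0,0],
  [-0.0156,-0.0359,0,0,0,0],
])

```text
clock: 4.35
tool_pos: [0.5724, 0.0178, 0.174]
orientation: [-180.0, -0.0, 3.0]
force: [0.9, 0.1, -1.1]
opening: 0.0392
gripper_force: 29.5
```

Emit:
play_rows([
  [0,0,-0.01,0,0,0],
  [0,0,0,0,0,0],
  [0,0,0,0,0,0],
])

```text
clock: 4.65
tool_pos: [0.5733, 0.0192, 0.1658]
orientation: [-180.0, -0.0, 3.0]
force: [0.0, 0.8, -0.8]
opening: 0.0386
gripper_force: 29.5
```

```bash
python3 - <<'E'
from h import *
p,d,m=snap("scene"); cv2.imwrite("pics/s2.png",cv2.resize(p[100:250,280:460],None,fx=4,fy=4))
E
```

```text
(no output)
```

View pics/s2.png

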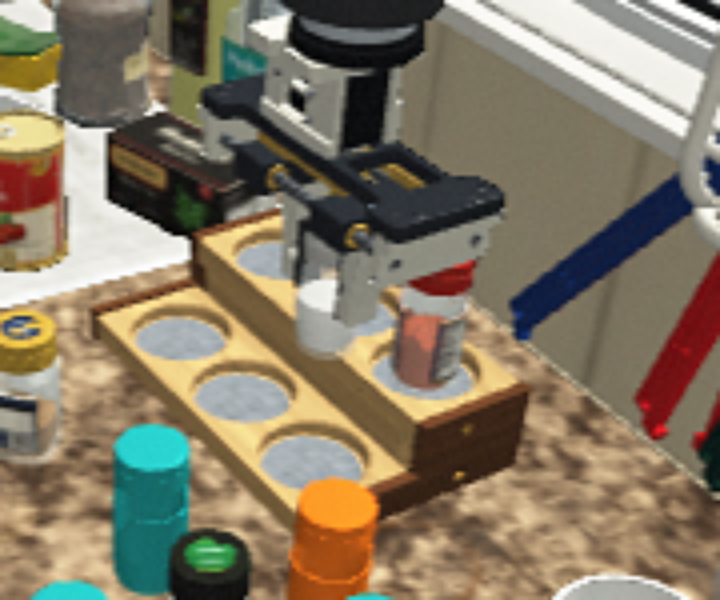

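Salt hangs upright over the front-right recess. Lowering it.

Emit:
play_rows([
  [0,0,-0.025,0,0,0],
  [0,0,-0.03,0,0,0],
  [0,0,-0.03,0,0,0],
  [0,0,-0.02,0,0,0],
  [0,0,-0.008,0,0,0],
  [0,0,-0.004,0,0,0],
  [0,0,0,0,0,0],
  [0,0,0,0,0,0],
])

```text
clock: 5.5
tool_pos: [0.5736, 0.0191, 0.0728]
orientation: [-180.0, -0.1, 3.0]
force: [-0.2, 0.8, -1.0]
opening: 0.0389
gripper_force: 29.5
```

Emit:
play_rows([
  [0,0,-0.003,0,0,0],
  [0,0,-0.0025,0,0,0],
  [0,0,0,0,0,0],
  [0,0,0,0,0,0],
])

```text
clock: 5.9
tool_pos: [0.573, 0.0187, 0.0676]
orientation: [-180.0, -0.0, 3.0]
force: [0.4, -0.3, -1.2]
opening: 0.0387
gripper_force: 29.5
```

Emit:
play_rows([
  [0,0,-0.001,0,0,0],
  [0,0,-0.001,0,0,0],
  [0,0,0,0,0,0],
  [0,0,0,0,0,0],
])

```text
clock: 6.3
tool_pos: [0.5734, 0.0187, 0.0675]
orientation: [180.0, -0.1, 3.0]
force: [-3.9, -0.9, 11.7]
opening: 0.0384
gripper_force: 30.4
```

Emit:
play_rows([
  [0,0,0.001,0,0,0],
  [0,0,0,0,0,0],
])

```text
clock: 6.5
tool_pos: [0.5733, 0.0187, 0.0675]
orientation: [180.0, -0.1, 3.0]
force: [-1.9, -0.1, 7.7]
opening: 0.0386
gripper_force: 30.1
```

Emit:
play_rows([
  [0,0,0,0,0,0],
  [0,0,0,0,0,0],
  [0,0,0,0,0,0],
  [0,0,0,0,0,0],
  [0,0,0,0,0,0],
], gripper=0.5)

```text
clock: 7.0
tool_pos: [0.5729, 0.0187, 0.0666]
orientation: [180.0, 0.0, 3.0]
force: [-0.4, -0.3, 0.2]
opening: 0.0655
gripper_force: 0.0
```

Emit:
play_rows([
  [0,0,0.015,0,0,0],
  [0,0,0.04,0,0,0],
  [0,0,0.06,0,0,0],
  [0,0,0.06,0,0,0],
], gripper=1)

```text
clock: 7.4
tool_pos: [0.5725, 0.0185, 0.2089]
orientation: [180.0, 0.0, 3.0]
force: [1.3, -0.3, 0.5]
opening: 0.0865
gripper_force: 0.0
```

Emit:
play_rows([
  [-0.0313,-0.0257,0,0,0,-0.0445],
  [-0.0313,-0.0257,0,0,0,-0.0445],
  [-0.0313,-0.0257,0,0,0,-0.0445],
  [-0.0313,-0.0257,0,0,0,-0.0445],
  [-0.0313,-0.0257,0,0,0,-0.0445],
  [-0.0313,-0.0257,0,0,0,-0.0445],
  [0,0,-0.03,0,0,0],
  [0,0,0,0,0,0],
  [0,0,0,0,0,0],
])

```text
clock: 8.3
tool_pos: [0.423, -0.1047, 0.1836]
orientation: [180.0, -0.0, -45.0]
force: [1.2, 0.7, 0.1]
opening: 0.0875
gripper_force: 0.0
```

```bash
python3 - <<'E'
from h import *
p,d,m=snap("scene"); a=cv2.resize(p[130:310,260:460],None,fx=3,fy=3)
p,d,m=snap("top"); b=cv2.resize(p[120:260,240:420],None,fx=3,fy=3)
o=np.zeros((540,600+200,3),np.uint8); a=cv2.resize(a,(400,360)); b=cv2.resize(b,(400,311)); o[:360,:400]=a;o[:311,400:]=b
cv2.imwrite("pics/s3.png",o[:360])
E
```

```text
(no output)
```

View pics/s3.png

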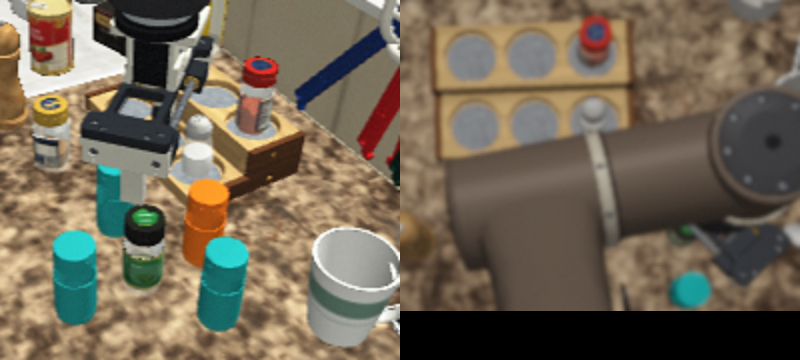

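Salt stands in the front-right recess, and the gripper is centred above the black jar. Descending and gripping.

Emit:
play_rows([
  [0,0,-0.03,0,0,0],
  [0,0,-0.03,0,0,0],
  [0,0,-0.03,0,0,0],
  [0,0,-0.03,0,0,0],
  [0,0,-0.022,0,0,0],
  [0,0,0,0,0,0],
  [0,0,0,0,0,0],
])

```text
clock: 9.1
tool_pos: [0.4235, -0.1044, 0.0697]
orientation: [180.0, -0.0, -45.0]
force: [-0.4, -0.1, 0.4]
opening: 0.0877
gripper_force: 0.0
```

Emit:
play_rows([
  [0,0,0,0,0,0],
  [0,0,0,0,0,0],
  [0,0,0,0,0,0],
  [0,0,0,0,0,0],
  [0,0,0,0,0,0],
  [0,0,0,0,0,0],
  [0,0,0,0,0,0],
], gripper=-1)

```text
clock: 9.8
tool_pos: [0.4226, -0.1047, 0.0692]
orientation: [180.0, 0.0, -45.1]
force: [-0.3, -0.8, 2.5]
opening: 0.0449
gripper_force: 29.5
```

Emit:
play_rows([
  [0,0,0.015,0,0,0],
  [0,0,0.035,0,0,0],
  [0,0,0.05,0,0,0],
  [0,0,0.05,0,0,0],
  [0,0,0.04,0,0,0],
  [0.0318,0.0411,0,0,0,0.0297],
  [0.0318,0.0411,0,0,0,0.0297],
  [0.0318,0.0411,0,0,0,0.0297],
  [0.0318,0.0411,0,0,0,0.0297],
  [0.0318,0.0411,0,0,0,0.0297],
])

```text
clock: 10.8
tool_pos: [0.5505, 0.0613, 0.2209]
orientation: [180.0, 0.0, -18.1]
force: [0.9, 0.2, -1.4]
opening: 0.0449
gripper_force: 29.5
```

Emit:
play_rows([
  [0.0318,0.0411,0,0,0,0.0297],
  [0.0318,0.0411,0,0,0,0.0297],
  [0.0318,0.0411,0,0,0,0.0297],
  [0.0318,0.0411,0,0,0,0.0297],
  [0,0,0,0,0,0],
  [0,0,0,0,0,0],
  [0,0,0,0,0,0],
])

```text
clock: 11.5
tool_pos: [0.6511, 0.1908, 0.2206]
orientation: [180.0, 0.1, 3.0]
force: [0.6, -0.4, -1.0]
opening: 0.0451
gripper_force: 29.5
```

Emit:
play_rows([
  [0,0,-0.03,0,0,0],
  [0,0,-0.03,0,0,0],
  [0,0,-0.03,0,0,0],
  [0,0,-0.015,0,0,0],
  [0,0,-0.008,0,0,0],
  [0,0,-0.003,0,0,0],
  [0,0,0,0,0,0],
  [0,0,0,0,0,0],
])

```text
clock: 12.3
tool_pos: [0.6522, 0.1915, 0.1296]
orientation: [-180.0, -0.1, 3.1]
force: [1.0, -0.6, -0.9]
opening: 0.0444
gripper_force: 29.5
```

Emit:
play_rows([
  [0,0,-0.0015,0,0,0],
  [0,0,-0.001,0,0,0],
  [0,0,0,0,0,0],
  [0,0,0,0,0,0],
])

```text
clock: 12.7
tool_pos: [0.6517, 0.1913, 0.1264]
orientation: [180.0, -0.0, 3.1]
force: [0.1, 0.4, -0.7]
opening: 0.045
gripper_force: 29.5
```

Emit:
play_rows([
  [0,0,-0.001,0,0,0],
  [0,0,-0.001,0,0,0],
  [0,0,0,0,0,0],
  [0,0,0,0,0,0],
])

```text
clock: 13.1
tool_pos: [0.6519, 0.1913, 0.1253]
orientation: [-180.0, -0.0, 3.1]
force: [-0.5, -0.8, 3.2]
opening: 0.0451
gripper_force: 29.5
```

Emit:
play_rows([
  [0,0,0,0,0,0],
  [0,0,0,0,0,0],
  [0,0,0,0,0,0],
  [0,0,0,0,0,0],
  [0,0,0.015,0,0,0],
  [0,0,0.04,0,0,0],
  [0,0,0.05,0,0,0],
  [0,0,0.03,0,0,0],
], gripper=0.6)

```text
clock: 13.9
tool_pos: [0.6527, 0.1915, 0.2372]
orientation: [-179.9, -0.2, 3.1]
force: [0.9, -0.5, 0.1]
opening: 0.0702
gripper_force: 0.0
```

Emit:
play_rows([
  [-0.0264,-0.0056,0,0,0,-0.0455],
  [-0.0264,-0.0056,0,0,0,-0.0455],
  [-0.0264,-0.0056,0,0,0,-0.0455],
  [-0.0264,-0.0056,0,0,0,-0.0455],
  [-0.0264,-0.0056,0,0,0,-0.0455],
  [-0.0264,-0.0056,0,0,0,-0.0455],
  [-0.0264,-0.0056,0,0,0,-0.0455],
  [-0.0264,-0.0056,0,0,0,-0.0455],
  [-0.0264,-0.0056,0,0,0,-0.0455],
  [-0.0264,-0.0056,0,0,0,-0.0455],
], gripper=1)

```text
clock: 14.9
tool_pos: [0.4398, 0.1463, 0.2337]
orientation: [-179.9, 0.0, -79.2]
force: [-0.3, 0.5, 0.3]
opening: 0.0876
gripper_force: 0.0
```

Emit:
play_rows([
  [-0.0264,-0.0056,0,0,0,-0.0455],
  [0,0,0,0,0,0],
  [0,0,0,0,0,0],
  [0,0,0,0,0,0],
])

```text
clock: 15.3
tool_pos: [0.42, 0.1423, 0.2334]
orientation: [-179.9, 0.0, -86.9]
force: [0.2, 0.1, -0.3]
opening: 0.0875
gripper_force: 0.0
```

```bash
python3 - <<'E'
from h import *
p,d,m=snap("scene"); cv2.imwrite("pics/s4.png",cv2.resize(p[100:260,230:430],None,fx=3,fy=3))
E
```

```text
(no output)
```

View pics/s4.png

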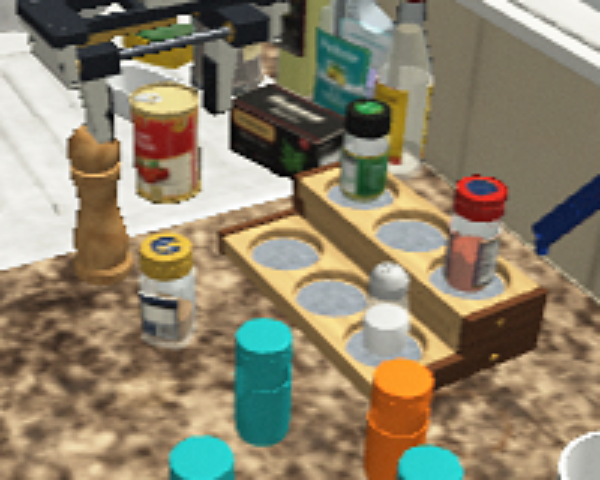

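Black and salt stand correctly in their recesses, and the gripper is above the gold jar. Descending and gripping.

Emit:
play_rows([
  [0,0,-0.04,0,0,0],
  [0,0,-0.045,0,0,0],
  [0,0,-0.045,0,0,0],
  [0,0,-0.04,0,0,0],
  [0,0,-0.025,0,0,0],
  [0,0,-0.01,0,0,0],
  [0,0,0,0,0,0],
  [0,0,0,0,0,0],
])

```text
clock: 16.15
tool_pos: [0.4201, 0.1424, 0.0694]
orientation: [-180.0, 0.0, -87.0]
force: [0.2, -0.1, 0.4]
opening: 0.0876
gripper_force: 0.0
```

Emit:
play_rows([
  [0,0,0,0,0,0],
  [0,0,0,0,0,0],
  [0,0,0,0,0,0],
  [0,0,0,0,0,0],
  [0,0,0,0,0,0],
  [0,0,0,0,0,0],
  [0,0,0,0,0,0],
], gripper=-1)

```text
clock: 16.85
tool_pos: [0.4193, 0.142, 0.0689]
orientation: [-180.0, -0.0, -87.0]
force: [-1.9, 0.8, 4.3]
opening: 0.0521
gripper_force: 30.0
```

Opening is 52 mm against a 46 mm jar, so I'll look before lifting.

```bash
python3 - <<'E'
from h import *
o=get_obs(); print(o['opening'],o['gripper_force'],o['moment'])
p,d,m=snap("scene"); cv2.imwrite("pics/s5.png",cv2.resize(p[130:240,230:350],None,fx=5,fy=5))
E
```

```text
0.05209005521254745 30.007430609548464 [0.13994468 0.64308354 0.03335532]
```

View pics/s5.png

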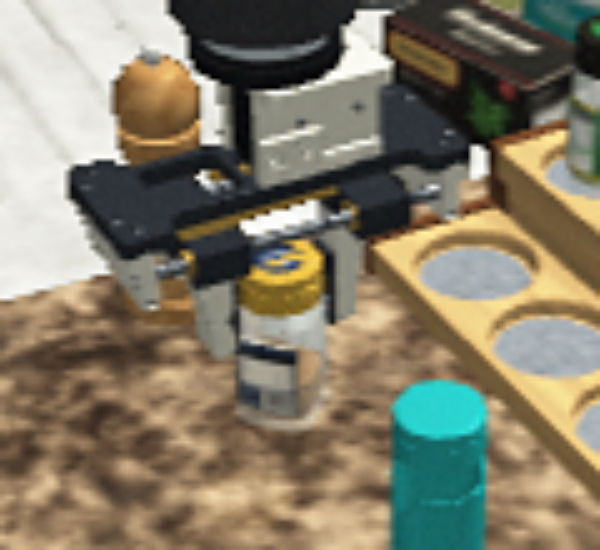

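The gold jar may be slightly skewed in the grip. I'll reopen gently and re-measure the jar from the scene camera.

Emit:
play_rows([
  [0,0,0,0,0,0],
  [0,0,0,0,0,0],
  [0,0,0,0,0,0],
  [0,0,0,0,0,0],
  [0,0,0,0,0,0],
], gripper=0.9)

```text
clock: 17.4
tool_pos: [0.4194, 0.142, 0.0687]
orientation: [180.0, -0.0, -87.0]
force: [0.1, 0.8, -0.1]
opening: 0.0822
gripper_force: 0.0
```

```bash
cat > g.py <<'E'
from h import *
p,d,m=snap("scene"); P=pts(d,m); h=cv2.cvtColor(p,cv2.COLOR_BGR2HSV)
M=((h[...,0]>18)&(h[...,0]<32)&(h[...,1]>150)&(h[...,2]>100)).astype(np.uint8); M[:,:260]=0;M[:170]=0;M[:,320:]=0;M[225:]=0
n,l,s,c=cv2.connectedComponentsWithStats(M); k=1+s[1:,4].argmax(); w=P[l==k]
print(s[k],c[k]); print('mid',((np.percentile(w,3,0)+np.percentile(w,97,0))/2).round(4),np.ptp(w,axis=0).round(3),w[:,2].max().round(3))
T=np.linalg.inv(np.array(m['world_to_cam'])); u,v=c[k]
for zz in(.088,):
    r=T[:3,:3]@[(u-m['cx'])/m['fx'],(v-m['cy'])/m['fy'],1]; print('cast',T[:3,3]+r*(zz-T[2,3])/r[2])
o=get_obs(); print(o['opening'],o['tool_pos'],o['force'])
E
python3 g.py; python3 - <<'E'
import sys; sys.path.insert(0,'.'); import os; os.chdir('.')
import plant
z=__import__('numpy').load('scene0.npz')
plant_snap=lambda n:(z['p'],z['d'])
import h; h.snapshot=plant_snap
exec(open('g.py').read().replace('from h import *','from h import *; import h as H; H.snapshot=plant_snap'))
E
```

```text
[277 178  17  15 164] [285.4695122  186.53658537]
mid [0.4158 0.1322 0.0902] [0.103 0.151 0.101] 0.102
cast [0.41592304 0.13242102 0.088     ]
0.08259936065071213 [0.41935603 0.14197846 0.06870711] [ 0.6896937   0.31488981 -0.21380755]
[277 178  17  15 179] [285.1452514  185.89944134]
mid [0.4152 0.1364 0.0904] [0.377 0.863 0.63 ] 0.63
cast [0.41633239 0.13548359 0.088     ]
0.08259936065071213 [0.41935603 0.14197846 0.06870711] [ 0.6896937   0.31488981 -0.21380755]
```

Emit:
play_rows([
  [0,0,-0.005,0,0,0],
  [0,0,0,0,0,0],
  [0,0,0,0,0,0],
  [0,0,0,0,0,0],
  [0,0,0,0,0,0],
  [0,0,0,0,0,0],
], gripper=0.25)

```text
clock: 18.05
tool_pos: [0.4192, 0.142, 0.0648]
orientation: [180.0, -0.0, -87.0]
force: [-1.6, -0.8, 0.2]
opening: 0.0548
gripper_force: 0.4
```

Emit:
play_rows([
  [0,0,0,0,0,0],
  [0,0,0,0,0,0],
  [0,0,0,0,0,0],
  [0,0,0,0,0,0],
  [0,0,0,0,0,0],
], gripper=-1)

```text
clock: 18.55
tool_pos: [0.4193, 0.142, 0.0648]
orientation: [180.0, -0.0, -87.0]
force: [-1.4, 0.3, 1.6]
opening: 0.0523
gripper_force: 30.0
```

The width is the same again with a balanced force, so it's probably the jar's own shape. I'll lift a little and check.

Emit:
play_rows([
  [0,0,0.01,0,0,0],
  [0,0,0.02,0,0,0],
  [0,0,0.02,0,0,0],
  [0,0,0,0,0,0],
  [0,0,0,0,0,0],
])

```text
clock: 19.05
tool_pos: [0.4196, 0.1422, 0.1052]
orientation: [-179.9, 0.1, -87.0]
force: [0.2, -0.7, -1.1]
opening: 0.0524
gripper_force: 30.0
```

```bash
python3 - <<'E'
from h import *
o=get_obs(); print(o['opening'],o['gripper_force'],o['moment'],o['force'])
p,d,m=snap("scene"); cv2.imwrite("pics/s6.png",cv2.resize(p[110:220,230:350],None,fx=5,fy=5))
E
```

```text
0.05242776063639 29.99714788980782 [ 0.05861487 -0.02389934 -0.04797685] [ 0.17464677 -0.66100531 -1.10478615]
```

View pics/s6.png

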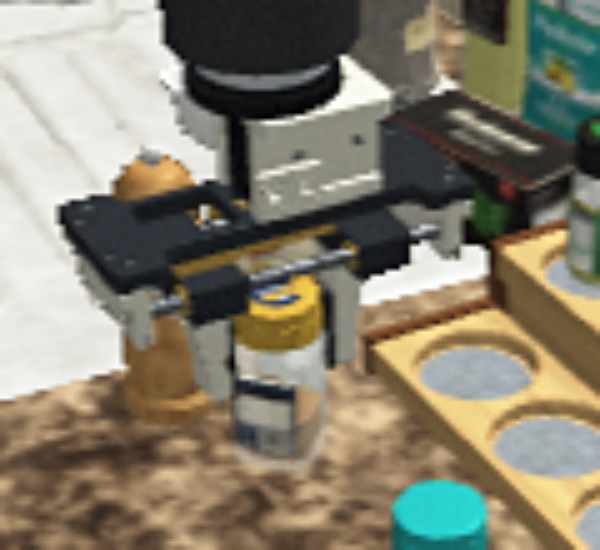

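The jar hangs upright (its body is squarish, which explains 52 mm). I'll check the clearance behind the rack for the gripper body and continue.

```bash
python3 - <<'E'
from h import *
P=pts(np.load("top0.npz")['d'],camera_model("top"))[:200,200:420].reshape(-1,3)
for a in np.arange(.70,.86,.02):
    q=P[(P[:,0]>a)&(P[:,0]<a+.02)&(P[:,1]>.05)&(P[:,1]<.17)]; print(round(a,2),len(q),q[:,2].max().round(3) if len(q) else '')
E
```

```text
0.7 24 0.073
0.72 160 0.008
0.74 215 0.007
0.76 207 0.009
0.78 359 0.233
0.8 1387 0.242
0.82 313 0.242
0.84 303 0.243
0.86 483 0.265
```

Emit:
play_rows([
  [0,0,0.05,0,0,0],
  [0,0,0.06,0,0,0],
  [0.042,-0.006,0,0,0,0],
  [0.042,-0.006,0,0,0,0],
  [0.042,-0.006,0,0,0,0],
  [0.042,-0.006,0,0,0,0],
  [0.042,-0.006,0,0,0,0],
  [0,0,0,0,0,0],
])

```text
clock: 19.9
tool_pos: [0.5902, 0.1172, 0.1905]
orientation: [179.9, -0.1, -87.1]
force: [-1.0, -0.2, -2.1]
opening: 0.0523
gripper_force: 30.0
```

Emit:
play_rows([
  [0.0388,-0.006,0,0,0,0],
  [0.0388,-0.006,0,0,0,0],
  [0,0,0,0,0,0],
  [0,0,-0.025,0,0,0],
  [0,0,-0.03,0,0,0],
  [0,0,-0.02,0,0,0],
  [0,0,-0.006,0,0,0],
  [0,0,0,0,0,0],
  [0,0,0,0,0,0],
])

```text
clock: 20.8
tool_pos: [0.6497, 0.1086, 0.1287]
orientation: [-180.0, 0.0, -87.0]
force: [0.6, 0.2, -0.6]
opening: 0.0527
gripper_force: 30.0
```

Emit:
play_rows([
  [0.005,-0.0015,-0.004,0,0,0],
  [0,0,-0.003,0,0,0],
  [0,0,0,0,0,0],
  [0,0,0,0,0,0],
])

```text
clock: 21.2
tool_pos: [0.6534, 0.1071, 0.1224]
orientation: [-180.0, 0.0, -87.0]
force: [0.6, -0.2, -1.2]
opening: 0.0524
gripper_force: 30.0
```

Emit:
play_rows([
  [0,0,-0.001,0,0,0],
  [0,0,-0.001,0,0,0],
  [0,0,0,0,0,0],
])

```text
clock: 21.5
tool_pos: [0.6534, 0.1072, 0.1209]
orientation: [-180.0, 0.0, -87.0]
force: [0.9, -0.5, -0.7]
opening: 0.0527
gripper_force: 30.0
```

Emit:
play_rows([
  [0,0,-0.001,0,0,0],
  [0,0,-0.001,0,0,0],
  [0,0,0,0,0,0],
])

```text
clock: 21.8
tool_pos: [0.6535, 0.1072, 0.1207]
orientation: [-180.0, -0.0, -87.0]
force: [-4.6, 0.0, 9.8]
opening: 0.0523
gripper_force: 30.0
```

Emit:
play_rows([
  [0,0,0.001,0,0,0],
  [0,0,0,0,0,0],
  [0,0,0,0,0,0],
  [0,0,0,0,0,0],
  [0,0,0,0,0,0],
  [0,0,0.015,0,0,0],
  [0,0,0.04,0,0,0],
  [0,0,0.05,0,0,0],
  [0,0,0.04,0,0,0],
], gripper=0.7)

```text
clock: 22.7
tool_pos: [0.6539, 0.1071, 0.2392]
orientation: [-179.9, 0.0, -87.0]
force: [0.6, 0.9, 0.8]
opening: 0.0743
gripper_force: 0.0
```

Emit:
play_rows([
  [-0.0285,0.0177,0,0,0,0.0455],
  [-0.0285,0.0177,0,0,0,0.0455],
  [-0.0285,0.0177,0,0,0,0.0455],
  [-0.0285,0.0177,0,0,0,0.0455],
  [-0.0285,0.0177,0,0,0,0.0455],
  [-0.0285,0.0177,0,0,0,0.0455],
  [-0.0285,0.0177,0,0,0,0.0455],
  [-0.0285,0.0177,0,0,0,0.0455],
  [-0.0285,0.0177,0,0,0,0.0455],
  [-0.0285,0.0177,0,0,0,0.0455],
], gripper=1)

```text
clock: 23.7
tool_pos: [0.4246, 0.2493, 0.237]
orientation: [-179.9, -0.0, -4.8]
force: [0.1, 1.2, 1.0]
opening: 0.0876
gripper_force: 0.0
```

Emit:
play_rows([
  [-0.0285,0.0177,0,0,0,0.0455],
  [0,0,0,0,0,0],
  [0,0,0,0,0,0],
  [0,0,0,0,0,0],
])

```text
clock: 24.1
tool_pos: [0.403, 0.2629, 0.2365]
orientation: [-180.0, -0.0, 3.0]
force: [-0.7, 0.2, 0.2]
opening: 0.0875
gripper_force: 0.0
```

```bash
python3 - <<'E'
from h import *
p,d,m=snap("scene"); cv2.imwrite("pics/s7.png",cv2.resize(p[80:240,220:430],None,fx=3,fy=3))
E
```

View pics/s7.png

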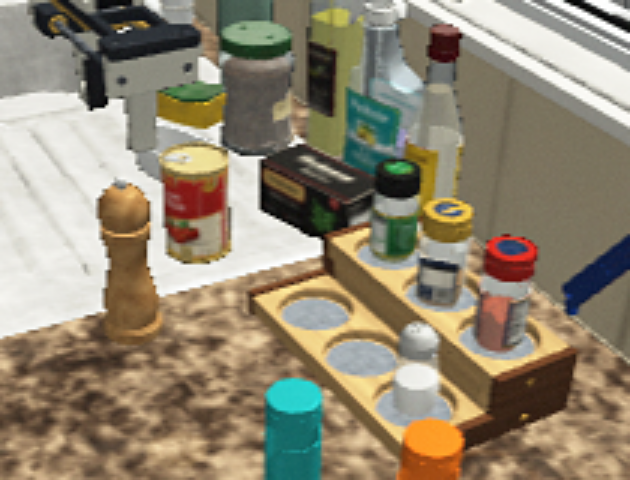

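Black, gold and red stand in order on the back step, with salt in front of red. The mill's knob is at crop (121,183), which is scene pixel (260,141). I'll cast it as a check.

```bash
python3 - <<'E'
from h import *
m=camera_model("scene");T=np.linalg.inv(np.array(m['world_to_cam']))
for u,v,z in((260.3,141,.168),(261.5,149.5,.140),(264,191,.003)):
    r=T[:3,:3]@[(u-m['cx'])/m['fx'],(v-m['cy'])/m['fy'],1]; print(T[:3,3]+r*(z-T[2,3])/r[2])
E
```

```text
[0.39749352 0.2522851  0.168     ]
[0.39987176 0.25542914 0.14      ]
[0.39594635 0.25296493 0.003     ]
```

```bash
python3 - <<'E'
from h import *
def cast(n,u,v,z):
    m=camera_model(n);T=np.linalg.inv(np.array(m['world_to_cam'])); r=T[:3,:3]@[(u-m['cx'])/m['fx'],(v-m['cy'])/m['fy'],1]; return (T[:3,3]+r*(z-T[2,3])/r[2]).round(4)
p=np.load("top0.npz")['p']; h=cv2.cvtColor(p,cv2.COLOR_BGR2HSV)[205:245,225:260]
k=np.argwhere((h[...,1]<90)&(h[...,2]>110)); print(k.mean(0)+[205,225],len(k)); v,u=k.mean(0)+[205,225]
print(cast("top",u,v,.168),cast("top",240.2,222.8,.168),cast("top",241,222,.14))
p=np.load("scene0.npz")['p'] ; s=cv2.cvtColor(p,cv2.COLOR_BGR2HSV)[135:200,245:280]
k=((s[...,0]>8)&(s[...,0]<24)&(s[...,1]>100)&(s[...,2]>90)).astype(np.uint8)
for r in range(5,60,6):
    c=np.flatnonzero(k[r]); print(135+r,245+c.min() if len(c) else '',245+c.max() if len(c) else '')
E
```

```text
[220.07063712 237.31855956] 722
[0.4079 0.2669 0.168 ] [0.4005 0.2586 0.168 ] [0.406  0.2612 0.14  ]
140 274 278
146 254 268
152 254 277
158 254 268
164 257 279
170 257 269
176 256 271
182 255 279
188 252 279
194 247 275
```

Consistent to about 5 mm. I'll use (0.402, 0.258) and grip the head at z = 0.14.

Emit:
play_rows([
  [-0.0015,-0.006,0,0,0,0],
  [0,0,-0.025,0,0,0],
  [0,0,-0.03,0,0,0],
  [0,0,-0.03,0,0,0],
  [0,0,-0.025,0,0,0],
  [0,0,-0.011,0,0,0],
  [0,0,0,0,0,0],
  [0,0,0,0,0,0],
])

```text
clock: 24.95
tool_pos: [0.402, 0.2583, 0.1398]
orientation: [-180.0, -0.0, 3.0]
force: [0.7, 0.3, -0.2]
opening: 0.0878
gripper_force: 0.0
```

Emit:
play_rows([
  [0,0,0,0,0,0],
  [0,0,0,0,0,0],
  [0,0,0,0,0,0],
  [0,0,0,0,0,0],
  [0,0,0,0,0,0],
], gripper=0.25)

```text
clock: 25.45
tool_pos: [0.4014, 0.2582, 0.1394]
orientation: [-180.0, -0.0, 3.1]
force: [-0.5, 0.0, -0.9]
opening: 0.0563
gripper_force: 0.0
```

Emit:
play_rows([
  [0,0,0,0,0,0],
  [0,0,0,0,0,0],
  [0,0,0,0,0,0],
  [0,0,0,0,0,0],
  [0,0,0,0,0,0],
], gripper=-1)

```text
clock: 25.95
tool_pos: [0.4015, 0.2584, 0.1393]
orientation: [-180.0, -0.0, 3.1]
force: [0.3, 1.8, 1.2]
opening: 0.0474
gripper_force: 30.0
```

Emit:
play_rows([
  [0,0,0.01,0,0,0],
  [0,0,0.025,0,0,0],
  [0,0,0.035,0,0,0],
  [0,0,0.025,0,0,0],
  [0.0339,-0.015,0,0,0,0],
  [0.0339,-0.015,0,0,0,0],
  [0.0339,-0.015,0,0,0,0],
  [0.0339,-0.015,0,0,0,0],
  [0.0339,-0.015,0,0,0,0],
  [0.0339,-0.015,0,0,0,0],
])

```text
clock: 26.95
tool_pos: [0.5647, 0.185, 0.2151]
orientation: [180.0, 0.1, 3.0]
force: [0.5, 0.8, -2.0]
opening: 0.0472
gripper_force: 30.0
```

Emit:
play_rows([
  [0,0,0,0,0,0],
  [0,0,0,0,0,0],
  [0,0,0,0,0,0],
])

```text
clock: 27.25
tool_pos: [0.5634, 0.186, 0.215]
orientation: [180.0, 0.1, 3.1]
force: [-0.6, 0.0, -2.0]
opening: 0.0474
gripper_force: 30.0
```

```bash
python3 - <<'E'
from h import *
p,d,m=snap("scene"); cv2.imwrite("pics/s8.png",cv2.resize(p[80:230,270:430],None,fx=4,fy=4))
E
```

```text
(no output)
```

View pics/s8.png

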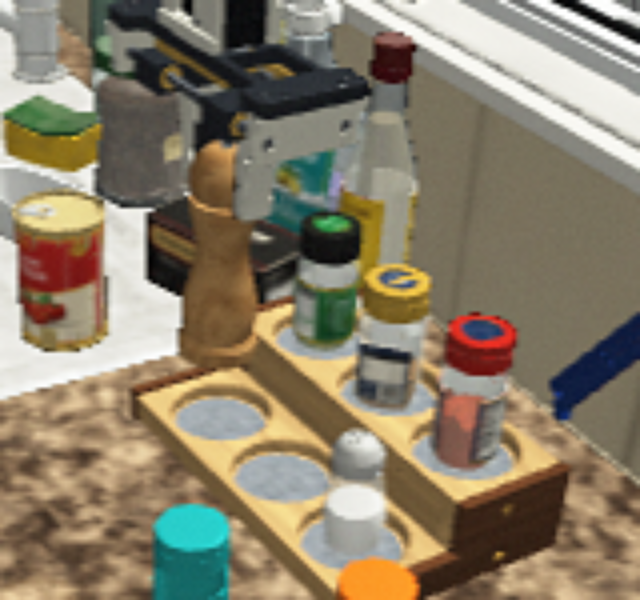

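```bash
python3 - <<'E'
from h import *
m=camera_model("scene");T=np.linalg.inv(np.array(m['world_to_cam']))
# foot lower rim ellipse centre; and front-left recess (floor) centre for comparison with known
for n,u,v,z in(("foot",324.4,164.8,.0757),("recess FL",270+220/4,80+415/4,.02)):
    r=T[:3,:3]@[(u-m['cx'])/m['fx'],(v-m['cy'])/m['fy'],1]; print(n,(T[:3,3]+r*(z-T[2,3])/r[2]).round(4))
E
```

```text
foot [0.5696 0.2017 0.0757]
recess FL [0.5647 0.1855 0.02  ]
```

```bash
python3 - <<'E'
from h import *
p,d,m=snap("scene"); h=cv2.cvtColor(p,cv2.COLOR_BGR2HSV); P=pts(d,m)
y0,x0=145,308; s=h[y0:178,x0:345]
for r in range(10,33,1):
    print(y0+r,' '.join(f"{a:2d}" for a in s[r,:,0]))
w=P[120:175,310:338]; sel=w[(np.abs(w[...,0]-.565)<.05)&(np.abs(w[...,1]-.19)<.05)&(w[...,2]>.078)&(w[...,2]<.092)]
print(len(sel),sel.min(0),sel.max(0))
dv=np.array([.482,.876]); q=sel[:,:2]@dv; l=sel[:,:2]@[.876,-.482]
print('near',np.percentile(q,2),'lat',np.percentile(l,[2,98]),'axis expected',np.array([.5634,.186])@dv,np.array([.5634,.186])@[.876,-.482])
E
```

```text
155 26 30 25 20 23 26 30 18 16 16 17 16 15 16 15 14 15 15 16 15 16 16 15 16 15 16 15 101 15 13 11 11 11 11 10 15 47
156 24 30 30 23 27 27 34 20 16 16 16 15 15 15 16 15 16 16 16 15 15 16 16 15 15 15 13 12 11 10 10 15 16 20 25 20 69
157 30 27 27 26 26 30 34 18 15 16 17 16 15 16 17 17 17 17 17 16 15 15 15 15 15 15 13  9 15 16 20 23 24 24 22 19 60
158 27 30 27 27 26 26 30 20 16 16 16 16 15 16 16 16 16 17 17 15 17 15 16 15 16 17 17 20 22 22 22 23 23 22 18 21 66
159 20 24 25 30 30 30 23 21 16 17 16 16 16 17 16 16 16 17 17 16 17 16 16 16 16 17 19 21 21 21 21 22 19 18 18 26 60
160 30 30 26 26 30 24 30 21 16 16 17 16 16 17 16 17 15 16 16 16 17 17 17 17 16 18 20 21 21 21 21 18 17 17 17 30 46
161 30 27 30 26 25 24 30 22 15 16 16 15 16 16 15 16 16 16 17 16 17 17 16 16 16 18 20 21 21 20 18 18 18 18 18 25 30
162 23 33 33 23 21 24 16 16 17 18 15 16 16 17 16 15 15 16 16 16 16 15 16 16 15 17 20 21 21 21 19 18 19 34 104 34 32
163 33 27 27 26 30 30 18 15 16 16 16 16 16 16 16 15 16 16 16 16 16 17 16 16 15 16 18 20 21 20 18 18 20 104 104 53 28
164 30 30 25 25 24 30 18 16 17 15 17 16 16 16 16 16 15 16 16 
[... 1019 characters left out ...]
11  9  9 15 16 20 22 22 21 20 20 19 20 18 17 17 17 18 18 19 17 17 17 18 18 17 16
174 17 15 13 12 12 12 11 11 10  9 17 16 20 22 22 23 23 23 22 21 20 19 19 19 19 18 16 18 18 17 18 16 18 18 17 18 18
175 11 12 11 12 12 11 13 16 17 21 23 22 21 21 20 20 20 21 21 20 20 20 20 19 19 18 17 18 19 19 18 18 17 18 19 18 19
176 11 10  9 15 16 19 24 24 24 22 21 20 19 19 18 17 17 17 18 18 18 18 18 18 19 19 19 17 16 17 17 18 18 17 17 17 18
177 16 17 19 21 22 23 22 23 22 18 18 18 19 18 17 17 18 18 17 18 17 17 18 18 18 18 19 19 18 18 17 18 16 18 18 18 18
95 [0.53243087 0.16163728 0.07822745] [0.58743493 0.20690443 0.09196742]
near 0.40871063647678496 lat [0.37156448 0.4262201 ] axis expected 0.4344948 0.4038864
```

The foot's measured axis is about (0.5605, 0.191) and the recess is at (0.564, 0.1865). I'll correct by 3 mm each way and lower, stopping just above the step top.

Emit:
play_rows([
  [0.004,-0.0045,-0.01,0,0,0],
  [0,0,-0.02,0,0,0],
  [0,0,-0.02,0,0,0],
  [0,0,-0.008,0,0,0],
  [0,0,0,0,0,0],
  [0,0,0,0,0,0],
])

```text
clock: 27.95
tool_pos: [0.5676, 0.1827, 0.1692]
orientation: [180.0, -0.0, 3.1]
force: [0.3, 0.3, -2.4]
opening: 0.0472
gripper_force: 30.0
```

Emit:
play_rows([
  [0,0,-0.003,0,0,0],
  [0,0,-0.004,0,0,0],
  [0,0,-0.004,0,0,0],
  [0,0,-0.003,0,0,0],
  [0,0,0,0,0,0],
  [0,0,0,0,0,0],
])

```text
clock: 28.55
tool_pos: [0.5674, 0.1825, 0.1575]
orientation: [180.0, 0.0, 3.1]
force: [0.2, 0.3, -2.6]
opening: 0.0474
gripper_force: 30.0
```

The foot is past the rim with no contact. Going down to the floor.

Emit:
play_rows([
  [0,0,-0.002,0,0,0],
  [0,0,-0.002,0,0,0],
  [0,0,0,0,0,0],
  [0,0,0,0,0,0],
])

```text
clock: 28.95
tool_pos: [0.5673, 0.1826, 0.1543]
orientation: [180.0, 0.0, 3.1]
force: [0.2, 0.1, -2.4]
opening: 0.0472
gripper_force: 30.0
```

Emit:
play_rows([
  [0,0,-0.001,0,0,0],
  [0,0,-0.001,0,0,0],
  [0,0,0,0,0,0],
])

```text
clock: 29.25
tool_pos: [0.5677, 0.1827, 0.1533]
orientation: [-180.0, -0.1, 3.1]
force: [0.4, 0.5, 1.4]
opening: 0.0474
gripper_force: 30.0
```

Emit:
play_rows([
  [0,0,0,0,0,0],
  [0,0,0,0,0,0],
  [0,0,0,0,0,0],
  [0,0,0,0,0,0],
  [0,0,0.01,0,0,0],
  [0,0,0.03,0,0,0],
  [0,0,0.04,0,0,0],
  [0,0,0.02,0,0,0],
], gripper=0.7)

```text
clock: 30.05
tool_pos: [0.5684, 0.1829, 0.2362]
orientation: [-179.9, -0.2, 3.1]
force: [0.3, 0.5, 1.1]
opening: 0.0744
gripper_force: 0.0
```

Emit:
play_rows([
  [-0.02,0.045,0,0,0,0],
  [-0.02,0.055,0,0,0,0],
  [-0.02,0.055,0,0,0,0],
  [-0.02,0.055,0,0,0,0],
  [-0.02,0.055,0,0,0,0],
  [-0.02,0.055,0,0,0,0],
  [-0.02,0.055,0,0,0,0],
  [0,0,0,0,0,0],
  [0,0,0,0,0,0],
])

```text
clock: 30.95
tool_pos: [0.4546, 0.4836, 0.2327]
orientation: [180.0, 0.0, 3.2]
force: [-1.2, -1.0, 0.0]
opening: 0.0743
gripper_force: 0.0
```

```bash
python3 - <<'E'
from h import *
p,d,m=snap("scene"); a=cv2.resize(p[90:240,270:430],(400,375),interpolation=2)
p,d,m=snap("top"); b=cv2.resize(p[110:215,190:350],(400,262),interpolation=2); P=pts(d,m)
o=np.zeros((375,800,3),np.uint8); o[:,:400]=a;o[:262,400:]=b; cv2.imwrite("pics/s9.png",o)
c0=np.array([.6125,.105]);t=np.radians(3.1);R=np.array([[np.cos(t),-np.sin(t)],[np.sin(t),np.cos(t)]])
w=P[100:230,200:360].reshape(-1,3); 
for n,x,y,zt in(("red",44,-84,.159),("gold",44,0,.154),("black",44,84,.156),("salt",-44,-84,.104),("mill",-44,84,.184)):
    q=(w[:,:2]-c0)@R*1000; s=(np.hypot(q[:,0]-x,q[:,1]-y)<38)&(w[:,2]>zt-.012)
    print(n,s.sum(),(q[s].min(0)+q[s].max(0))/2,np.ptp(q[s],axis=0),w[s][:,2].max())
E
```

```text
red 190 [ 44.06766864 -83.31810005] [43.8223396  40.44507004] 0.16424980981765525
gold 207 [41.61199073  1.32775302] [45.26433299 43.60024077] 0.16032160381306282
black 195 [46.99046301 86.16426894] [44.19756458 41.39803767] 0.162790934873694
salt 92 [-43.63542347 -78.90889762] [30.83953956 30.21012785] 0.10753938940722918
mill 43 [-40.73511345  85.29798479] [25.39979274 28.22988411] 0.18719432445983775
```

View pics/s9.png

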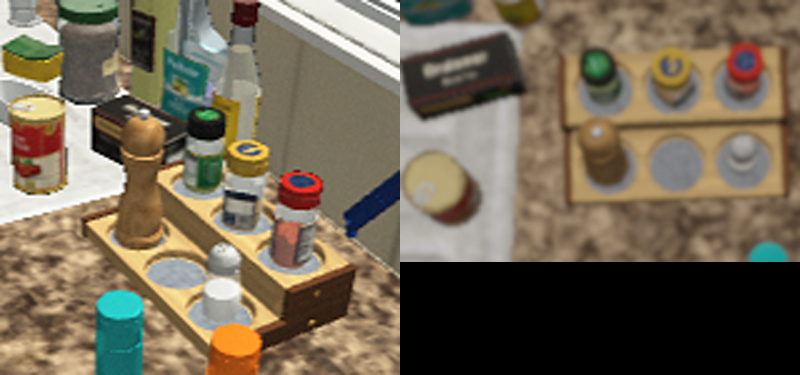

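All five stand upright in their recesses, each within about 5 mm of centre, and the arm is clear. Handing in.

```bash
python3 -c "
from plant import *
print(close_job())"
```

```text
the job is handed in; nothing more can be done
None
```

The spice rack is back in order and the job is handed in after about 31 s of the 104 s. Black, gold and red stand on the back step with the mill in front of black and salt in front of red, all upright and within about 5 mm of their recess centres by camera.

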